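# Put the microscope objectives away in their storage cups

### The job

Put the four bare-metal microscope objectives away in the four black storage cups, by size: the smallest objective in the smallest cup, the next in the next larger, and so on up to the largest in the largest. Each must stand upright, lens up, on the floor of its cup; set it down gently rather than dropping it. Do not knock any objective over, and leave the two black-headed eyepieces standing where they are.

Things in the scene. Friction and masses are not known exactly. Their poses are not given: they have to be found in the camera images.
- objective_a: The smallest microscope objective: a bare metal round barrel standing upright, lens up, 22 mm in diameter and straight-sided up to 27 mm, then a cone that narrows to half the diameter at the lens; 34 mm tall in all, about 60 g. Loose. Origin: centre of its underside; z axis up along the barrel.
- objective_b: The second smallest microscope objective: a bare metal round barrel standing upright, lens up, 28 mm in diameter and straight-sided up to 38 mm, then a cone that narrows to half the diameter at the lens; 46 mm tall in all, about 110 g. Loose. Origin: centre of its underside; z axis up along the barrel.
- objective_c: The second largest microscope objective: a bare metal round barrel standing upright, lens up, 34 mm in diameter and straight-sided up to 48 mm, then a cone that narrows to half the diameter at the lens; 58 mm tall in all, about 190 g. Loose. Origin: centre of its underside; z axis up along the barrel.
- objective_d: The largest microscope objective: a bare metal round barrel standing upright, lens up, 40 mm in diameter and straight-sided up to 58 mm, then a cone that narrows to half the diameter at the lens; 70 mm tall in all, about 300 g. Loose. Origin: centre of its underside; z axis up along the barrel.
- cup_a: The smallest storage cup: a low round black open cup, 40 mm inside and 48 mm outside diameter, rim 12 mm above the table, black inner floor 3 mm above the table. Fixed to the table. Origin: centre of its underside on the table; z axis up.
- cup_b: The second smallest storage cup: a low round black open cup, 50 mm inside and 58 mm outside diameter, rim 12 mm above the table, black inner floor 3 mm above the table. Fixed to the table. Origin: centre of its underside on the table; z axis up.
- cup_c: The second largest storage cup: a low round black open cup, 60 mm inside and 68 mm outside diameter, rim 12 mm above the table, black inner floor 3 mm above the table. Fixed to the table. Origin: centre of its underside on the table; z axis up.
- cup_d: The largest storage cup: a low round black open cup, 70 mm inside and 78 mm outside diameter, rim 12 mm above the table, black inner floor 3 mm above the table. Fixed to the table. Origin: centre of its underside on the table; z axis up.
- eyepiece_1: An eyepiece, not an objective: 29 mm metal tube 28 mm tall with a wider black head, 38 mm in diameter, above it; 50 mm tall in all, loose, standing upright. Origin: centre of its underside; z axis up. To be left where it is.
- eyepiece_2: An eyepiece, not an objective: 29 mm metal tube 28 mm tall with a wider black head, 38 mm in diameter, above it; 50 mm tall in all, loose, standing upright. Origin: centre of its underside; z axis up. To be left where it is.

How it is judged:
By the outcome, as a careful person would: the job done as asked, in the order asked, and still so for the second after the job is handed in, with the robot touching nothing.
It also fails if it takes over 80 s, if anything falls off the work surface, if the arm or the gripper's body presses on something with over 40 N, if the wrist force passes 120 N, or if a joint passes its speed limit or range.

### The arm

A 6-joint arm with a two-finger parallel gripper is mounted at the origin on the work surface. World frame = base frame: x ahead of the robot, y to its left, z up, the work surface at z = 0. Lengths are in m, angles in rad, forces in N, time in s.
With the tool pointing down it reaches from about 0.4 to 0.825 m from the base axis. Payload 7 kg.
Tool frame: the origin (TCP) lies on the centre line of the jaws, within the pads' length; the fingertips stand 19 mm ahead of it and the grasp point (between the pads) is the TCP; z points along the fingers, y is the line along which they close (so a half turn about z gives the same grasp; the last joint's range is limited). The gripper opens to 88 mm and grips with 3 to 60 N. Pads are 19 mm wide; open, the fingers measure 130 mm over their backs; the gripper's body (78 mm by 193 mm) begins 47 mm behind the grasp point.
Start: joints at [1.415, 0.359, 0.012, 0, -1.224, -0.288], TCP at [0.29, 0.61, 0.208] pointing down, gripper open.
Joint ranges: [-3.07, 3.07], [-1.43, 2.12], [-1.02, 1.25], [-3.03, 1.67], [-3.05, -0], [-3.03, 3.03]. Speed limits (rad/s): [2.39, 2.39, 3.01, 3.14, 3.14, 3.14].

### API

Orientations are given as [roll, pitch, yaw] about the fixed x, y, z axes, in that order (R = Rz(yaw) Ry(pitch) Rx(roll)).
In Python, from station import arm, imaging, models gives the robot as it stands.
- The arm moves only by the tool play_rows, never from a script. Its arguments are lists of equal length, an entry for each row: "travel": the shift along the tool's x, y, z in units of 25 mm (1.0 is 25 mm), a list of three; "twist": the turn about the tool's z in units of 0.15 rad (1.0 is 0.15 rad). A call has 1 to 8 rows; each row shifts and turns the commanded pose from where the row before left it, along the tool's axes as they then stand; what a row does not reach is not made up. A row lasts 1/8 s, in which the tool goes at most 62.5 mm and 10.7 degrees, less where a joint would pass 70% of its speed; a pose out of reach is approached as far as the arm can. A call with a number of a shift or a turn outside -1 to 1 is refused whole. A call with a gripper value outside its range is refused whole. "fingers" is the opening, from 0 (shut) to 1 (fully open), set as the call begins (left out, the last holds). The fingers move at their own pace and stop on an object; "newtons" is the grip in N (left out, the last holds). Time passes only in rows, so rows that do not move let the fingers close. It gives the time, the measured TCP pose, the force, the opening and the grip force at its end, in the units of the state.
- arm.get_state(): the state, without advancing time (a new reading comes with each control period).
- imaging.grab_frame(name): name is "scene" or "top" or "wrist"; returns a dict with "pixels" (384x512x3 uint8, red, green, blue), "fx", "fy", "cx", "cy" (pixels), "distortion" ([k1, k2, p1, p2, k3] as OpenCV has them; the pictures are not rectified), "R" (3x3) and "t" (3): a world point X has camera coordinates R X + t; the wrist camera has in their place "T_tool_cam" (4x4, takes a point from camera to tool coordinates, whose origin is the TCP and whose axes are the flange's). Camera axes: x right, y down, z forward; pixel columns grow to the right and rows downward; lengths in m; the calibration is good to about 2 mm. A picture is of the moment at which its call begins: read the wrist's pose just before it. There is no depth.
- arm.job_done(): hands the job in; it is judged then, once.
Trained networks look in the newest picture that a camera, given by its name, has taken for a name from the list of things; names that differ only in an ending like _2 or _b are one class to them, and where a whole thing is asked for, a point or a joint stands for the part that bears it (a point fixed in the world has none). Each returns a list of dicts, best first, with "confidence" (0 to 1); they miss things now and then, are a little off and sometimes report something else, mostly with a low value. They report only what shows in the picture. A call takes as long as a camera call.
- models.boxes_of(name, camera): "extent" ([centre column, centre row, width, height] in pixels, round what is visible of it).
- models.silhouettes(name, camera): "pixels" (384x512 bool, what is visible of it) and "extent" ([centre column, centre row, width, height] in pixels, round what is visible of it).
The state is a dict: "t": time; "q": joint angles; "qd": joint speeds; "joint_efforts": joint torques, N m; "eef_pos": TCP position; "ee_rot": TCP orientation; "force": force on the tool from outside, world axes, zero at the start; "moment": the same for the moment, N m; "width": finger opening in m; "gripper_force": force on a finger pad.
Only numpy, scipy, OpenCV 4.12 (cv2) and the standard library are available. Lean on these libraries where they do the work, as an engineer would, in place of code of your own. Each camera call takes 0.05 s, during which the arm holds its last target. There are 200 camera calls.

## Working session

There is one attempt and no reset: what is moved stays moved. The work goes in short steps, Python scripts to look and compute and a tool call to move; the robot and the scene stay as the last step left them, time stands still between calls to the robot, and variables do not carry over. Pictures are saved under pics/ and viewed, at most 14 in all, crops included, and the job is handed in when it is done.

Besides the shell and the picture viewer there is one more tool, called after "Emit:" as a command line: name --pt "numbers of a row" for each row, then --argument value for the rest. play_rows: Moves the arm, as the interface text tells. Shifts and turns lie within -1 to 1; 1 stands for 25 mm of shift or 0.15 rad of turn. Its arguments: {"type":"object","properties":{"travel":{"type":"array","items":{"type":"array","items":{"type":"number"}}},"twist":{"type":"array","items":{"type":"number"}},"fingers":{"type":"number"},"newtons":{"type":"number"}},"required":["travel","twist"]}

```bash
mkdir -p pics; ls; python3 - <<'E'
from station import arm, imaging, models
import cv2, numpy as np
s=arm.get_state(); print(s['t'],s['eef_pos'],s['ee_rot'],s['width'])
for n in('top','scene'):
    f=imaging.grab_frame(n); cv2.imwrite(f'pics/{n}0.png',f['pixels'][:,:,::-1])
    print(n,f['fx'],f['cx'],f['cy'],f['distortion'],(-np.array(f['R']).T@f['t']).round(3))
    for c in('objective_a','cup_a','eyepiece_1'):
        for d in models.boxes_of(c,n): print(c,np.round(d['extent'],1),round(d['confidence'],2))
E
```

```text
pics
0.0 [0.28962407 0.60912556 0.2068211 ] [ 3.13994020e+00 -1.00654360e-04 -4.43943628e-01] 0.08764886541388583
top 441.09386411095295 247.13787781194625 189.40554669456318 [-0.00631195  0.          0.          0.          0.        ] [ 0.412 -0.006  1.041]
objective_a [283.6 181.2  19.    9.5] 0.76
objective_a [174.9 135.6  17.1  20.4] 0.66
objective_a [331.1 130.9  12.7  15.3] 0.42
cup_a [280.1 128.1  31.1  33.9] 0.91
cup_a [228.6 184.   16.8  22.2] 0.74
cup_a [126.4 238.3  29.8  27. ] 0.72
cup_a [390.8 175.9  23.9  29.2] 0.61
eyepiece_1 [174.6 236.6  18.3  18.1] 0.65
eyepiece_1 [226.4 124.5  16.   18. ] 0.62
scene 417.01849475412615 250.2752652680684 192.94133333481693 [0.00373933 0.         0.         0.         0.        ] [ 1.022 -0.021  0.748]
objective_a [162.3 251.9  18.4  20.5] 0.8
objective_a [225.2 193.8  25.7  35.4] 0.79
objective_a [353.6 245.5  22.4  25.7] 0.58
cup_a [388.4 151.5  35.4  24.8] 0.93
cup_a [101.9 203.2  28.3  26.3] 0.82
cup_a [287.4 200.9  18.9  20.8] 0.69
cup_a [224.1 256.1  41.1  34.5] 0.62
eyepiece_1 [339.8 147.   20.   24.2] 0.82
eyepiece_1 [291.  250.6  24.7  30.3] 0.68
eyepiece_1 [162.8 251.6  20.3  23.2] 0.36
```

```bash
python3 - <<'E'
import cv2
a=cv2.imread('pics/top0.png')[80:290,80:440]; cv2.imwrite('pics/top0c.png',cv2.resize(a,None,fx=2.2,fy=2.2,interpolation=cv2.INTER_CUBIC))
a=cv2.imread('pics/scene0.png')[100:300,60:440]; cv2.imwrite('pics/scene0c.png',cv2.resize(a,None,fx=2.1,fy=2.1,interpolation=cv2.INTER_CUBIC))
E
```

```text
(no output)
```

View pics/top0c.png

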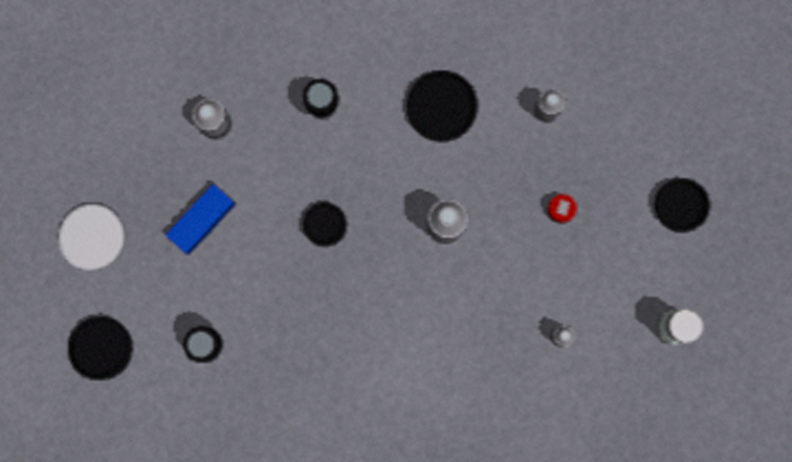

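View pics/scene0c.png

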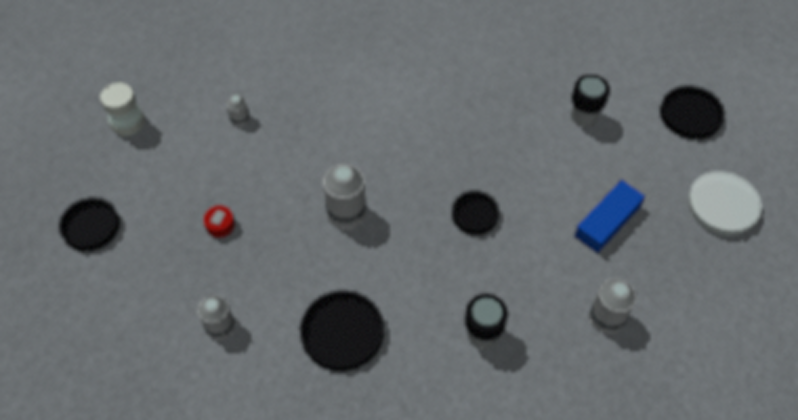

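```bash
cat > h.py <<'E'
from station import arm, imaging, models
import cv2, numpy as np
def pix2w(f,uv,z,R=None,t=None):
    R=np.array(f['R']) if R is None else R; t=np.array(f['t']) if t is None else t
    K=np.array([[f['fx'],0,f['cx']],[0,f['fy'],f['cy']],[0,0,1.]])
    n=cv2.undistortPoints(np.array(uv,float).reshape(-1,1,2),K,np.array(f['distortion'])).reshape(-1,2)
    d=np.c_[n,np.ones(len(n))]@R; c=-R.T@t
    return c+d*((z-c[2])/d[:,2])[:,None]
E
python3 - <<'E'
from h import *
def run(n,pts):
    f=imaging.grab_frame(n); im=f['pixels'].astype(float)
    for name,(u,v,z,r,dark) in pts.items():
        g=im.mean(2)[int(v-r):int(v+r)+1,int(u-r):int(u+r)+1]
        if dark: m=(g<60)*1.0; 
        else: m=np.clip(g-(g.max()*0.8),0,None)
        k,l=cv2.connectedComponents((m>0).astype(np.uint8)); 
        b=max(range(1,k),key=lambda i:m[l==i].sum()); w=m*(l==b)
        yy,xx=np.mgrid[:g.shape[0],:g.shape[1]]
        uc=(w*xx).sum()/w.sum()+int(u-r); vc=(w*yy).sum()/w.sum()+int(v-r)
        print(n,name,round(uc,1),round(vc,1),int((w>0).sum()),pix2w(f,[uc,vc],z)[0].round(4))
c=lambda x,y,z,r,d:(x/2.2+80,y/2.2+80,z,r,d)
run('top',dict(a=c(564,336,.034,7,0),b=c(551,101,.046,7,0),c=c(207,112,.058,8,0),d=c(447,216,.07,9,0),
 ca=c(324,223,.009,15,1),cb=c(681,204,.009,18,1),cc=c(100,347,.009,20,1),cd=c(441,105,.009,22,1),
 e1=c(202,344,.05,8,0),e2=c(320,95,.05,8,0),bottle=c(685,326,.07,9,0),red=c(563,208,.02,9,0),blue=c(200,218,.02,3,0),white=c(91,236,.01,12,0)))
c=lambda x,y,z,r,d:(x/2.1+60,y/2.1+100,z,r,d)
run('scene',dict(a=c(237,101,.034,5,0),b=c(212,305,.046,6,0),c=c(620,290,.058,7,0),d=c(344,174,.07,9,0),
 ca=c(475,213,.009,14,1),cb=c(90,225,.009,17,1),cc=c(692,112,.009,18,1),cd=c(343,331,.009,23,1),
 e1=c(592,88,.05,7,0),e2=c(487,311,.05,8,0)))
E
```

```text
top a 336.7 232.2 14 [ 0.4275 -0.1833  0.034 ]
top b 331.0 124.7 22 [ 0.6737 -0.1807  0.046 ]
top c 173.5 130.4 31 [0.6693 0.1813 0.058 ]
top d 283.5 177.9 48 [ 0.5501 -0.0655  0.07  ]
top ca 226.7 181.4 331 [0.5546 0.065  0.009 ]
top cb 389.1 172.6 507 [ 0.5638 -0.3174  0.009 ]
top cc 124.9 237.7 681 [0.4285 0.3071 0.009 ]
top cd 280.0 127.6 847 [ 0.6805 -0.0652  0.009 ]
top e1 170.7 236.1 92 [0.4288 0.191  0.05  ]
top e2 225.0 122.8 83 [0.6855 0.0632 0.05  ]
top bottle 391.6 227.8 160 [ 0.4332 -0.2965  0.07  ]
top red 335.6 174.0 20 [ 0.5627 -0.1901  0.02  ]
top blue 170.1 179.1 49 [0.5625 0.1975 0.02  ]
top white 121.1 187.3 582 [0.548  0.3165 0.01  ]
scene a 171.5 146.5 16 [ 0.4259 -0.1834  0.034 ]
scene b 160.0 244.6 32 [ 0.6721 -0.181   0.046 ]
scene c 354.8 237.3 46 [0.6678 0.1811 0.058 ]
scene d 222.7 182.0 52 [ 0.5482 -0.0656  0.07  ]
scene ca 286.1 201.4 389 [0.5568 0.0643 0.009 ]
scene cb 102.6 207.0 594 [ 0.5657 -0.3172  0.009 ]
scene cc 389.4 153.6 623 [0.4314 0.3067 0.009 ]
scene cd 222.8 257.7 1234 [ 0.6833 -0.0656  0.009 ]
scene e1 341.6 140.9 70 [0.4277 0.1908 0.05  ]
scene e2 291.5 247.9 122 [0.6841 0.0632 0.05  ]
```

Emit:
play_rows --pt "0 0 1" --pt "0 0 1" --pt "0 0 1" --pt "0.7 1 0" --pt "0.7 1 0" --pt "0.7 1 0" --pt "0.7 1 0" --pt "0.7 1 0" --twist '[-0.99,-0.99,-0.98,0,0,0,0,0]' --fingers 0.8 --newtons 20

```text
t: 1.5
eef_pos: [0.379, 0.4829, 0.1343]
ee_rot: [-3.14, -0.001, -0.002]
force: [0.7, 0.9, -0.6]
width: 0.0699
gripper_force: 0.0
```

Emit:
play_rows --pt "0.4 1 0" --pt "0.4 1 0" --pt "0.4 1 0" --pt "0.4 1 0" --pt "0.3 1 0" --pt "0 1 0" --pt "0 1 0" --pt "0 1 0" --twist '[0,0,0,0,0,0,0,0]'

```text
t: 2.5
eef_pos: [0.4247, 0.283, 0.1328]
ee_rot: [-3.141, -0.0, 0.001]
force: [0.3, 0.2, -0.1]
width: 0.0704
gripper_force: 0.0
```

Emit:
play_rows --pt "0 1 0" --pt "0 1 0" --pt "0 1 0" --pt "0 1 0" --pt "0 1 0" --pt "0 1 0" --pt "0 1 0" --pt "0 1 0" --twist '[0,0,0,0,0,0,0,0]'

```text
t: 3.5
eef_pos: [0.4247, 0.0831, 0.1328]
ee_rot: [-3.141, -0.0, 0.0]
force: [0.2, 0.8, -0.2]
width: 0.0703
gripper_force: 0.0
```

Emit:
play_rows --pt "0 1 0" --pt "0 1 0" --pt "0 1 0" --pt "0 1 0" --pt "0 1 0" --pt "0 1 0" --pt "0 1 0" --pt "0 1 0" --twist '[0,0,0,0,0,0,0,0]'

```text
t: 4.5
eef_pos: [0.4244, -0.1169, 0.1328]
ee_rot: [-3.142, -0.0, 0.0]
force: [0.7, 0.2, -0.3]
width: 0.0703
gripper_force: 0.0
```

Emit:
play_rows --pt "0.1 0.9 0" --pt "0 0.9 0" --pt "0 0.84 0" --pt "0 0 0" --twist '[0,0,0,0]'

```text
t: 5.0
eef_pos: [0.4268, -0.1828, 0.1326]
ee_rot: [3.142, 0.0, -0.002]
force: [-0.6, 0.7, -0.4]
width: 0.0697
gripper_force: 0.0
```

```bash
cat >> h.py <<'E'
def wrist(fn=None):
    s=arm.get_state(); f=imaging.grab_frame('wrist')
    from scipy.spatial.transform import Rotation as Ro
    T=np.eye(4); T[:3,:3]=Ro.from_euler('xyz',s['ee_rot']).as_matrix(); T[:3,3]=s['eef_pos']
    C=np.linalg.inv(T@np.array(f['T_tool_cam'])); f['R'],f['t']=C[:3,:3],C[:3,3]
    if fn: cv2.imwrite(fn,f['pixels'][:,:,::-1])
    return s,f
def proj(f,X):
    K=np.array([[f['fx'],0,f['cx']],[0,f['fy'],f['cy']],[0,0,1.]])
    return cv2.projectPoints(np.array(X,float).reshape(-1,1,3),cv2.Rodrigues(np.array(f['R']))[0],np.array(f['t'],float),K,np.array(f['distortion']))[0].reshape(-1,2)
def overlay(f,fn,circs):
    im=f['pixels'][:,:,::-1].copy()
    for x,y,z,r in circs:
        a=np.linspace(0,2*np.pi,60); p=proj(f,np.c_[x+r*np.cos(a),y+r*np.sin(a),z+0*a])
        cv2.polylines(im,[np.round(p).astype(np.int32)],True,(0,255,0),1)
    cv2.imwrite(fn,im)
E
python3 - <<'E'
from h import *
s,f=wrist(); print(s['eef_pos'],s['q'].round(2) if hasattr(s['q'],'round') else s['q'])
x,y=.427,-.183
overlay(f,'pics/w1.png',[(x,y,0,.011),(x,y,.027,.011),(x,y,.034,.0055)])
E
```

```text
[ 0.42681909 -0.18276721  0.13260809] [ 0.02  0.08 -0.54  0.   -0.95  1.55]
```

View pics/w1.png

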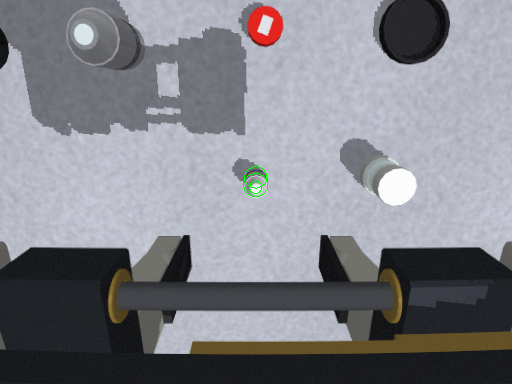

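The wrist picture shows objective_a at (256,180), right under the predicted outline and centred between the jaws. Descending.

Emit:
play_rows --pt "0 0 1" --pt "0 0 1" --pt "0 0 1" --pt "0 0 0.6" --pt "0 0 0.4" --pt "0 0 0" --twist '[0,0,0,0,0,0]'

```text
t: 5.8
eef_pos: [0.4271, -0.1812, 0.0324]
ee_rot: [3.142, 0.001, 0.001]
force: [0.4, 0.7, 0.4]
width: 0.0701
gripper_force: 0.0
```

Emit:
play_rows --pt "0 0 0" --pt "0 0 0" --pt "0 0 0" --pt "0 0 0" --pt "0 0 0" --pt "0 0 0" --twist '[0,0,0,0,0,0]' --fingers 0.15 --newtons 15

```text
t: 6.55
eef_pos: [0.4275, -0.1814, 0.0328]
ee_rot: [-3.142, -0.0, 0.0]
force: [-0.1, -0.8, 0.1]
width: 0.0163
gripper_force: 0.0
```

```bash
python3 - <<'E'
from h import *
s,f=wrist('pics/w2.png'); print(s['eef_pos'],s['width'],s['gripper_force'])
f=imaging.grab_frame('scene'); a=f['pixels'][100:220,110:270,::-1]; cv2.imwrite('pics/s2.png',cv2.resize(a,None,fx=4,fy=4))
E
```

```text
[ 0.42748717 -0.18140639  0.03276854] 0.01633355422420285 0.0
```

View pics/w2.png

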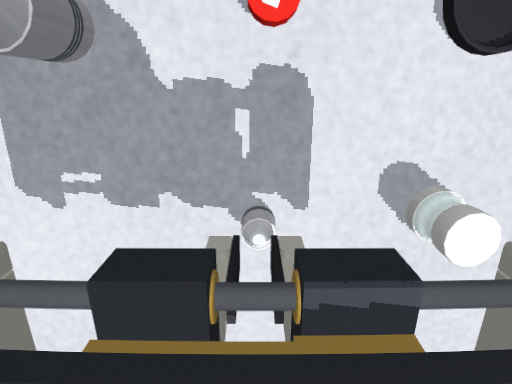

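View pics/s2.png

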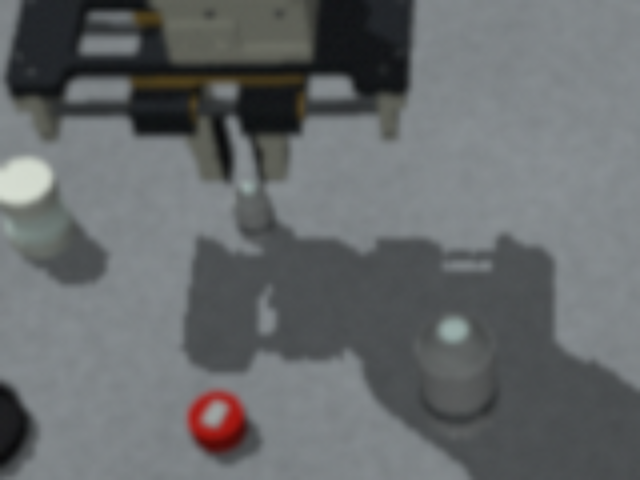

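```bash
python3 - <<'E'
from h import *
s,f=wrist(); p=np.array(s['eef_pos'])
print('lens',pix2w(f,[258,241],.034)); print('tcp px',proj(f,[p,p-[0,0,.019],p+[0.0095,.008,-.019],p+[-.0095,.008,-.019]]))
f=imaging.grab_frame('scene'); print(pix2w(f,[110+248/4,100+187/4],.034))
print(proj(f,[p,p-[0,0,.019]]) )
print((proj(f,[p,p-[0,0,.019]])-[110,100])*4)
E
```

```text
lens [[ 0.42386377 -0.18324597  0.034     ]]
tcp px [[254.91566813 234.59503321]
 [254.93681573 222.20032563]
 [242.56415548 208.63665615]
 [242.92160812 235.38146512]]
[[ 0.4267173  -0.18210266  0.034     ]]
[[172.37622492 147.38493409]
 [173.65491953 152.80239499]]
[[249.50489967 189.53973637]
 [254.61967813 211.20957995]]
```

```bash
python3 - <<'E'
from h import *
s,f=wrist(); print(f['fx'],f['fy'],f['cx'],f['cy']); print(np.round(f['T_tool_cam'],4)); T=np.linalg.inv(f['T_tool_cam'])
f['R'],f['t']=T[:3,:3],T[:3,3]
for z in(-.047,-.03,-.02,-.01,0,.01,.019): print(z,proj(f,[[.0095,-.035,z],[.0095,.035,z],[-.0095,.035,z],[.0095,.0082,z],[-.0095,.0082,z]]).round(0).tolist())
E
```

```text
323.9144965380828 323.9144965380828 254.77897583544643 193.6576671493683
[[-8.000e-04 -9.513e-01 -3.082e-01  8.330e-02]
 [ 1.000e+00 -4.000e-04 -1.300e-03  2.000e-04]
 [ 1.100e-03 -3.082e-01  9.513e-01 -1.773e-01]
 [ 0.000e+00  0.000e+00  0.000e+00  1.000e+00]]
-0.047 [[178.0, 260.0], [332.0, 260.0], [329.0, 295.0], [273.0, 260.0], [272.0, 295.0]]
-0.03 [[186.0, 243.0], [324.0, 243.0], [322.0, 276.0], [271.0, 243.0], [271.0, 276.0]]
-0.02 [[189.0, 234.0], [320.0, 234.0], [318.0, 266.0], [270.0, 234.0], [270.0, 266.0]]
-0.01 [[193.0, 227.0], [317.0, 227.0], [315.0, 257.0], [269.0, 227.0], [269.0, 257.0]]
0 [[196.0, 220.0], [314.0, 220.0], [312.0, 249.0], [269.0, 220.0], [268.0, 249.0]]
0.01 [[199.0, 214.0], [311.0, 214.0], [310.0, 241.0], [268.0, 214.0], [268.0, 241.0]]
0.019 [[201.0, 209.0], [309.0, 209.0], [307.0, 235.0], [268.0, 209.0], [267.0, 235.0]]
```

The pictures show the fingertips about 39 mm higher than the stated frame implies: tips at row 236 in the wrist view instead of 209. The jaws closed above objective_a without touching it. I'll reopen, go lower and check.

Emit:
play_rows --pt "0 0 0" --pt "0 0 0" --pt "0 0 0" --pt "0 0 0" --pt "0 0 0.5" --pt "0 0 0.5" --pt "0 0 0" --twist '[0,0,0,0,0,0,0]' --fingers 0.65

```text
t: 7.68
eef_pos: [0.4262, -0.1814, 0.0063]
ee_rot: [-3.142, 0.003, -0.0]
force: [0.4, -0.5, -0.2]
width: 0.0572
gripper_force: 0.0
```

```bash
python3 - <<'E'
from h import *
s=arm.get_state(); print(s['eef_pos'],s['force'],s['width']); p=np.array(s['eef_pos'])
f=imaging.grab_frame('scene'); im=f['pixels'][:,:,::-1].copy()
a=cv2.resize(im[100:220,110:270],None,fx=4,fy=4)
for dz,c in((.02,(0,0,255)),(0,(0,255,0))):
    for sy in(-1,1):
        q=(proj(f,[p+[0.0095,sy*s['width']/2,dz]])[0]-[110,100])*4; cv2.circle(a,tuple(int(v) for v in q),3,c,-1)
cv2.imwrite('pics/s3.png',a)
E
```

```text
[ 0.42623205 -0.18136945  0.00627003] [ 0.3892552  -0.52303613 -0.19308382] 0.057234656220748435
```

View pics/s3.png

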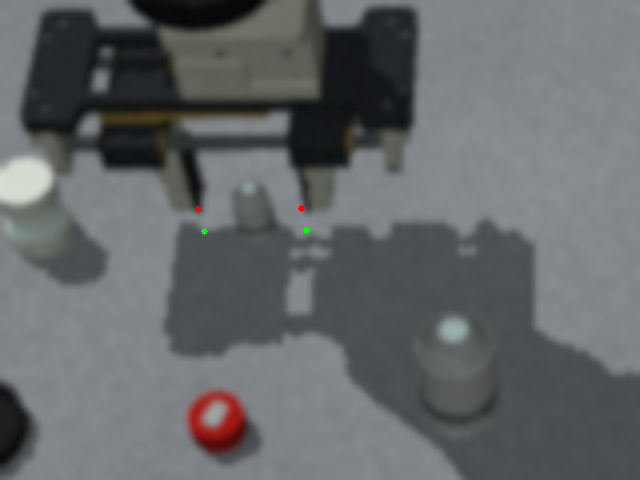

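Red markers (TCP + 20 mm) sit on the real fingertips. The gripper body's left post is close to the bottle at about (50,170). I'll raise and turn to a 45° yaw, which clears all the neighbours on this layout, then grasp at TCP z ≈ −0.006.

Emit:
play_rows --pt "0 0.06 -1" --pt "0 0 -0.2" --pt "0 0 0" --pt "0 0 0" --pt "0 0 0" --pt "0 0 0" --pt "0 0 0" --pt "0 0 0" --twist '[0,0,0.87,0.87,0.87,0.87,0.88,0.88]'

```text
t: 8.72
eef_pos: [0.4274, -0.1828, 0.0375]
ee_rot: [-3.142, 0.0, -0.79]
force: [0.3, 0.3, 0.4]
width: 0.0569
gripper_force: 0.0
```

Emit:
play_rows --pt "0 0 0.5" --pt "0 0 0.5" --pt "0 0 0.5" --pt "0 0 0.2" --pt "0 0 0" --twist '[0,0,0,0,0]'

```text
t: 9.35
eef_pos: [0.4271, -0.1829, -0.0053]
ee_rot: [3.141, 0.001, -0.785]
force: [-0.5, 0.6, 0.3]
width: 0.0571
gripper_force: 0.0
```

Emit:
play_rows --pt "0 0 0" --pt "0 0 0" --pt "0 0 0" --pt "0 0 0" --pt "0 0 0" --pt "0 0 0" --twist '[0,0,0,0,0,0]' --fingers 0.1 --newtons 15

```text
t: 10.1
eef_pos: [0.4275, -0.1829, -0.0046]
ee_rot: [-3.142, -0.0, -0.786]
force: [-0.3, -0.4, 2.7]
width: 0.0209
gripper_force: 15.0
```

Emit:
play_rows --pt "0 0 -0.8" --pt "0 0 -1" --pt "0 0 -1" --pt "0 0 -1" --pt "-0.31 -0.97 0" --pt "-0.31 -0.97 0" --pt "-0.31 -0.97 0" --pt "-0.31 -0.97 0" --twist '[0,0,0,0,0,0,0,0]'

```text
t: 11.1
eef_pos: [0.4743, -0.0916, 0.0901]
ee_rot: [3.142, 0.0, -0.786]
force: [0.0, -0.3, -0.0]
width: 0.0215
gripper_force: 15.0
```

Emit:
play_rows --pt "-0.31 -0.97 0" --pt "-0.31 -0.97 0" --pt "-0.31 -0.97 0" --pt "-0.31 -0.97 0" --pt "-0.3 -0.97 0" --pt "-0.3 -0.96 0" --pt "-0.3 -0.96 0" --pt "0 0 0" --twist '[0,0,0,0,0,0,0,0]'

```text
t: 12.1
eef_pos: [0.5573, 0.067, 0.0901]
ee_rot: [-3.141, -0.0, -0.784]
force: [-0.5, -0.1, -1.0]
width: 0.0213
gripper_force: 15.0
```

```bash
python3 - <<'E'
from h import *
s,f=wrist(); print(s['eef_pos'],s['gripper_force'],s['width'])
x,y=.5555,.065; px,py=s['eef_pos'][:2]; b=s['eef_pos'][2]+.005
overlay(f,'pics/w4.png',[(x,y,.012,.024),(x,y,.012,.020),(px,py,b+.034,.0055),(px,py,b,.011)])
E
```

```text
[0.557252   0.06699753 0.09006018] 15.000059008598328 0.021332799693179715
```

View pics/w4.png

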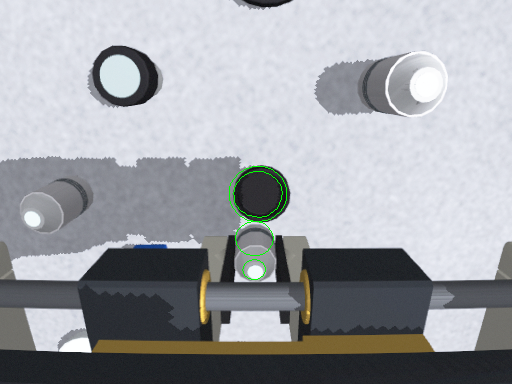

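Cup_a sits at (259,194), with its outline matching. Objective_a is held upright in the jaws. Lowering.

Emit:
play_rows --pt "0 0.1 0.9" --pt "0 0 0.9" --pt "0 0 0.8" --pt "0 0 0.5" --pt "0 0 0.25" --pt "0 0 0.2" --pt "0 0 0.05" --pt "0 0 0" --twist '[0,0,0,0,0,0,0,0]'

```text
t: 13.15
eef_pos: [0.5546, 0.0634, 0.0006]
ee_rot: [-3.141, -0.0, -0.786]
force: [-0.3, 1.3, -0.3]
width: 0.0213
gripper_force: 15.0
```

Emit:
play_rows --pt "0 0 0.04" --pt "0 0 0.04" --pt "0 0 0" --twist '[0,0,0]'

```text
t: 13.52
eef_pos: [0.5545, 0.0634, -0.0015]
ee_rot: [-3.141, -0.0, -0.786]
force: [0.2, -0.4, 1.3]
width: 0.0212
gripper_force: 15.0
```

Emit:
play_rows --pt "0 0 0.03" --pt "0 0 0" --twist '[0,0]'

```text
t: 13.78
eef_pos: [0.5545, 0.0633, -0.0016]
ee_rot: [-3.141, -0.0, -0.785]
force: [-2.9, -0.3, 8.9]
width: 0.0218
gripper_force: 15.0
```

Emit:
play_rows --pt "0 0 0" --pt "0 0 0" --pt "0 0 0" --pt "0 0 0" --pt "0 0 -0.5" --pt "0 0 -1" --pt "0 0 -1" --pt "0 0 -1" --twist '[0,0,0,0,0,0,0,0]' --fingers 0.65

```text
t: 14.78
eef_pos: [0.5545, 0.0633, 0.0868]
ee_rot: [-3.141, -0.0, -0.786]
force: [-0.2, -0.0, -0.3]
width: 0.0571
gripper_force: 0.0
```

Emit:
play_rows --pt "0.93 0.32 0" --pt "0.93 0.32 0" --pt "0.93 0.32 0" --pt "0.93 0.32 0" --pt "0.93 0.32 0" --pt "0.93 0.32 0" --pt "0.93 0.32 0" --pt "0.93 0.32 0" --twist '[0,0,0,0,0,0,0,0]'

```text
t: 15.78
eef_pos: [0.641, -0.1143, 0.086]
ee_rot: [-3.141, -0.001, -0.786]
force: [0.0, 0.3, -0.6]
width: 0.0572
gripper_force: 0.0
```

Emit:
play_rows --pt "0.94 0.33 0" --pt "0.94 0.33 0" --pt "0.94 0.33 0" --pt "0 0 0" --twist '[0,0,0,0]'

```text
t: 16.27
eef_pos: [0.6733, -0.1827, 0.085]
ee_rot: [3.141, -0.0, -0.788]
force: [-0.6, -0.1, -0.0]
width: 0.0571
gripper_force: 0.0
```

```bash
python3 - <<'E'
from h import *
s,f=wrist(); print(s['eef_pos'])
x,y=.673,-.181
overlay(f,'pics/w5.png',[(x,y,0,.014),(x,y,.038,.014),(x,y,.046,.007)])
f=imaging.grab_frame('scene'); cv2.imwrite('pics/s5.png',cv2.resize(f['pixels'][150:270,210:370,::-1],None,fx=4,fy=4))
a=cv2.imread('pics/w5.png'); b=cv2.resize(cv2.imread('pics/s5.png'),(288,216)); cv2.imwrite('pics/m5.png',np.hstack([a,cv2.copyMakeBorder(b,0,168,0,0,cv2.BORDER_CONSTANT)]))
E
```

```text
[ 0.67329387 -0.18271858  0.08500758]
```

View pics/m5.png

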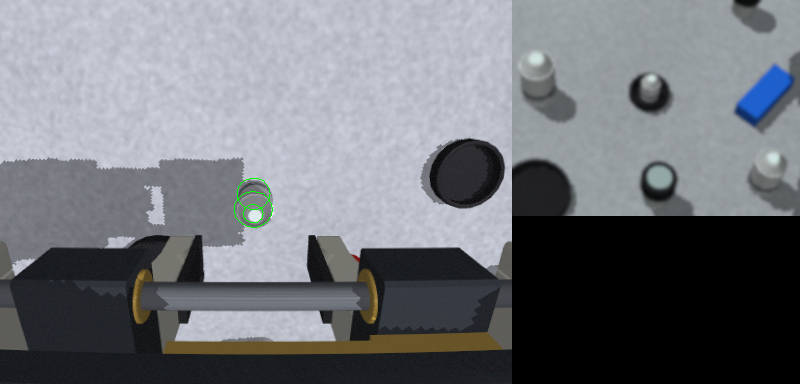

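Objective_a stands in cup_a (small picture). Objective_b at (254,205) matches its outline.

Emit:
play_rows --pt "-0.05 -0.05 1" --pt "0 0 1" --pt "0 0 0.8" --pt "0 0 0.5" --pt "0 0 0.2" --pt "0 0 0" --twist '[0,0,0,0,0,0]'

```text
t: 17.12
eef_pos: [0.6731, -0.1791, -0.0024]
ee_rot: [3.142, -0.0, -0.786]
force: [0.4, -0.9, 0.4]
width: 0.0569
gripper_force: 0.0
```

Emit:
play_rows --pt "0 0 0" --pt "0 0 0" --pt "0 0 0" --pt "0 0 0" --pt "0 0 0" --twist '[0,0,0,0,0]' --fingers 0.15 --newtons 20

```text
t: 17.75
eef_pos: [0.6729, -0.1792, -0.0022]
ee_rot: [3.142, -0.0, -0.786]
force: [-1.4, 0.1, 2.8]
width: 0.0276
gripper_force: 20.0
```

Emit:
play_rows --pt "0 0 -0.7" --pt "0 0 -1" --pt "0 0 -1" --pt "0 0 -0.8" --pt "0.12 0.97 0" --pt "0.12 0.97 0" --pt "0.12 0.97 0" --pt "0.12 0.97 0" --twist '[0,0,0,0,0,0,0,0]'

```text
t: 18.75
eef_pos: [0.611, -0.2578, 0.0845]
ee_rot: [3.141, 0.001, -0.786]
force: [-0.3, -0.2, -1.2]
width: 0.0273
gripper_force: 20.0
```

Emit:
play_rows --pt "0.12 1 0" --pt "0.12 1 0" --pt "0.12 0.97 0" --pt "0 0 0" --twist '[0,0,0,0]'

```text
t: 19.25
eef_pos: [0.565, -0.3168, 0.085]
ee_rot: [3.141, 0.0, -0.788]
force: [1.0, -0.2, -1.0]
width: 0.0278
gripper_force: 20.0
```

```bash
python3 - <<'E'
from h import *
s,f=wrist(); print(s['eef_pos'],s['width'])
x,y=.565,-.317; px,py=s['eef_pos'][:2]; b=s['eef_pos'][2]+.002
overlay(f,'pics/w6.png',[(x,y,.012,.029),(x,y,.012,.025),(px,py,b+.046,.007),(px,py,b,.014)])
E
```

```text
[ 0.5650208  -0.31677009  0.08504586] 0.02783034716065001
```

View pics/w6.png

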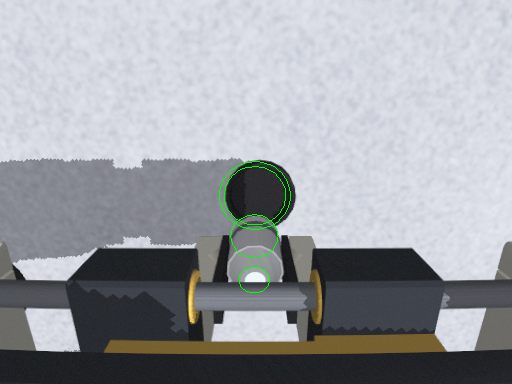

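Cup_b appears about 4 px right of its predicted outline at (260,194), roughly 3 mm along tool y. I'll correct by 2.5 mm and lower.

Emit:
play_rows --pt "0 0.1 0.9" --pt "0 0 0.9" --pt "0 0 0.8" --pt "0 0 0.4" --pt "0 0 0.2" --pt "0 0 0.1" --pt "0 0 0" --twist '[0,0,0,0,0,0,0]'

```text
t: 20.18
eef_pos: [0.5651, -0.3168, 0.003]
ee_rot: [-3.141, -0.001, -0.786]
force: [-0.2, -0.3, -1.2]
width: 0.0276
gripper_force: 20.0
```

Emit:
play_rows --pt "0 0 0.04" --pt "0 0 0" --twist '[0,0]'

```text
t: 20.42
eef_pos: [0.5649, -0.3168, 0.0018]
ee_rot: [-3.141, -0.0, -0.786]
force: [-0.7, -0.8, -1.4]
width: 0.0274
gripper_force: 20.0
```

Emit:
play_rows --pt "0 0 0.04" --pt "0 0 0" --twist '[0,0]'

```text
t: 20.68
eef_pos: [0.565, -0.3168, 0.0009]
ee_rot: [-3.141, -0.0, -0.786]
force: [-0.6, 0.6, 1.1]
width: 0.0275
gripper_force: 20.0
```

Emit:
play_rows --pt "0 0 0.03" --pt "0 0 0" --twist '[0,0]'

```text
t: 20.92
eef_pos: [0.565, -0.3169, 0.0008]
ee_rot: [-3.141, -0.001, -0.785]
force: [-1.7, 1.6, 7.7]
width: 0.0276
gripper_force: 20.0
```

Emit:
play_rows --pt "0 0 0" --pt "0 0 0" --pt "0 0 0" --pt "0 0 0" --pt "0 0 -0.6" --pt "0 0 -1" --pt "0 0 -1" --pt "0 0 -1" --twist '[0,0,0,0,0,0,0,0]' --fingers 0.75

```text
t: 21.92
eef_pos: [0.565, -0.3169, 0.0918]
ee_rot: [-3.141, -0.001, -0.786]
force: [0.3, -0.0, -0.2]
width: 0.0653
gripper_force: 0.0
```

Emit:
play_rows --pt "-0.65 -1 0" --pt "-0.65 -1 0" --pt "-0.65 -1 0" --pt "-0.65 -1 0" --pt "-0.65 -1 0" --pt "-0.65 -1 0" --pt "-0.65 -1 0" --pt "-0.65 -1 0" --twist '[0,0,0,0,0,0,0,0]'

```text
t: 22.92
eef_pos: [0.6149, -0.0825, 0.0911]
ee_rot: [-3.141, -0.001, -0.786]
force: [0.3, -1.3, -0.0]
width: 0.0657
gripper_force: 0.0
```

Emit:
play_rows --pt "-0.65 -1 0" --pt "-0.65 -1 0" --pt "-0.65 -1 0" --pt "-0.65 -1 0" --pt "-0.65 -1 0" --pt "-0.65 -1 0" --pt "-0.65 -1 0" --pt "0 0 0" --twist '[0,0,0,0,0,0,0,0]'

```text
t: 23.92
eef_pos: [0.6584, 0.123, 0.0903]
ee_rot: [-3.141, -0.0, -0.784]
force: [-0.0, 0.3, 0.0]
width: 0.0655
gripper_force: 0.0
```

Emit:
play_rows --pt "-0.68 -0.96 0" --pt "-0.68 -0.96 0" --pt "0 0 0" --twist '[0,0,0]'

```text
t: 24.3
eef_pos: [0.6682, 0.1815, 0.0896]
ee_rot: [-3.141, -0.0, -0.784]
force: [-0.6, -0.8, 0.3]
width: 0.0653
gripper_force: 0.0
```

```bash
python3 - <<'E'
from h import *
s,f=wrist(); print(s['eef_pos'])
x,y=.6685,.181
overlay(f,'pics/w7.png',[(x,y,0,.017),(x,y,.048,.017),(x,y,.058,.0085)])
f=imaging.grab_frame('scene')
a=cv2.imread('pics/w7.png'); b=cv2.resize(f['pixels'][170:270,60:200,::-1],(280,200)); cv2.imwrite('pics/m7.png',np.hstack([a,cv2.copyMakeBorder(b,0,184,0,0,cv2.BORDER_CONSTANT)]))
E
```

```text
[0.66818384 0.18150117 0.08964196]
```

View pics/m7.png

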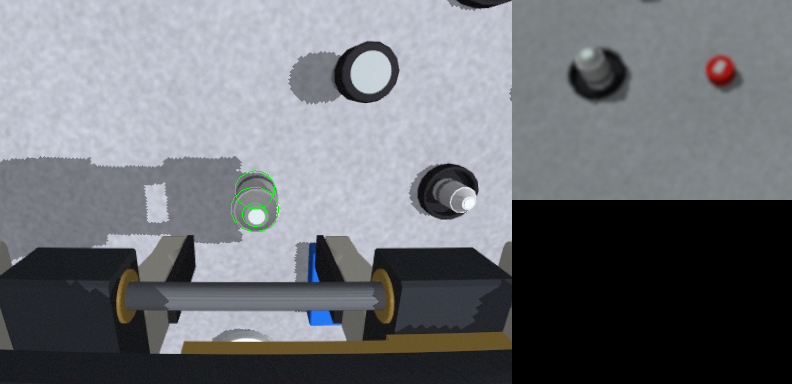

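Objective_b stands in cup_b. Objective_c at (255,205) matches its outline.

Emit:
play_rows --pt "0 0 1" --pt "0 0 1" --pt "0 0 0.8" --pt "0 0 0.4" --pt "0 0 0.15" --pt "0 0 0" --twist '[0,0,0,0,0,0]'

```text
t: 25.15
eef_pos: [0.668, 0.1787, 0.0064]
ee_rot: [-3.141, -0.0, -0.786]
force: [0.1, 0.6, 0.2]
width: 0.0655
gripper_force: 0.0
```

Emit:
play_rows --pt "0 0 0" --pt "0 0 0" --pt "0 0 0" --pt "0 0 0" --pt "0 0 0" --twist '[0,0,0,0,0]' --fingers 0.2 --newtons 30

```text
t: 25.78
eef_pos: [0.668, 0.1789, 0.0063]
ee_rot: [-3.141, -0.0, -0.786]
force: [-0.0, 1.9, 1.3]
width: 0.0334
gripper_force: 30.0
```

Emit:
play_rows --pt "0 0 -0.6" --pt "0 0 -1" --pt "0 0 -1" --pt "0 0 -1" --pt "-0.94 0.28 0" --pt "-0.94 0.28 0" --pt "-0.94 0.28 0" --pt "-0.94 0.28 0" --twist '[0,0,0,0,0,0,0,0]'

```text
t: 26.78
eef_pos: [0.5806, 0.2256, 0.0968]
ee_rot: [-3.141, 0.0, -0.786]
force: [0.4, 0.7, -2.7]
width: 0.0332
gripper_force: 30.0
```

Emit:
play_rows --pt "-0.94 0.28 0" --pt "-0.94 0.28 0" --pt "-0.94 0.29 0" --pt "-0.94 0.29 0" --pt "-0.94 0.29 0" --pt "-0.94 0.29 0" --pt "-0.94 0.29 0" --pt "0 0 0" --twist '[0,0,0,0,0,0,0,0]'

```text
t: 27.78
eef_pos: [0.4286, 0.3068, 0.0969]
ee_rot: [-3.141, 0.0, -0.784]
force: [0.1, -0.3, -2.3]
width: 0.0335
gripper_force: 30.0
```

```bash
python3 - <<'E'
from h import *
s,f=wrist(); print(s['eef_pos'],s['width'])
x,y=.430,.307; px,py=s['eef_pos'][:2]; b=s['eef_pos'][2]-.006
overlay(f,'pics/w8.png',[(x,y,.012,.034),(x,y,.012,.030),(px,py,b+.058,.0085),(px,py,b,.017)])
E
```

```text
[0.42861782 0.30679833 0.09693549] 0.03346203168333036
```

View pics/w8.png

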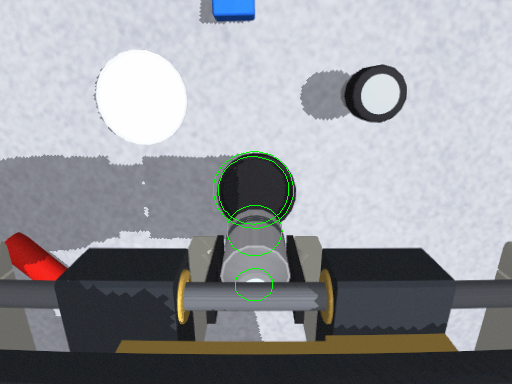

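```bash
python3 - <<'E'
from h import *
s,f=wrist()
for z in(0,.03,.1): print(z,pix2w(f,[[12,240],[60,275]],z).round(3).tolist())
im=cv2.imread('pics/top0.png').astype(int); m=((im[:,:,2]>110)&(im[:,:,1]<70)).astype(np.uint8)
print(cv2.connectedComponentsWithStats(m)[2])
f=imaging.grab_frame('top'); print(pix2w(f,[[0,0],[511,383]],0))
im=cv2.imread('pics/scene0.png').astype(int); m=((im[:,:,2]>110)&(im[:,:,1]<70)).astype(np.uint8)
print(cv2.connectedComponentsWithStats(m)[2])
E
```

```text
0 [[0.557, 0.509, 0.0], [0.502, 0.507, 0.0]]
0.03 [[0.55, 0.48, 0.03], [0.5, 0.479, 0.03]]
0.1 [[0.532, 0.413, 0.1], [0.497, 0.412, 0.1]]
[[     0      0    512    384 195832]
 [    10      2     11     10     71]
 [   423     11     18      1     18]
 [   470     10      1      1      1]
 [   476     10      1      1      1]
 [   374     13     20      1     20]
 [    57     20     12     12     80]
 [   216     20      7      2     14]
 [   470     23      3      1      3]
 [   417     25     12      1     12]
 [   453     24      6      1      6]
 [   367     27     18      1     18]
 [   410     26      1      1      1]
 [    32     43     12     11     89]
 [   330    168     12     13     92]
 [    38    186     10     42    350]]
[[ 1.04059294  0.63530042  0.        ]
 [ 0.08184616 -0.56063272  0.        ]]
[[     0      0    512    384 196199]
 [   478    158     20     38    320]
 [   157    198     14     12     89]]
```

Cup_c at (256,190) fits its outline. The red item is about 0.2 m off and clear of the gripper. Lowering.

Emit:
play_rows --pt "0 0.05 0.9" --pt "0 0 0.9" --pt "0 0 0.9" --pt "0 0 0.4" --pt "0 0 0.2" --pt "0 0 0.1" --pt "0 0 0" --twist '[0,0,0,0,0,0,0]'

```text
t: 28.8
eef_pos: [0.429, 0.3056, 0.0114]
ee_rot: [-3.141, 0.0, -0.786]
force: [-0.5, 0.8, -1.8]
width: 0.033
gripper_force: 30.0
```

Emit:
play_rows --pt "0 0 0.04" --pt "0 0 0" --twist '[0,0]'

```text
t: 29.05
eef_pos: [0.4288, 0.3055, 0.0103]
ee_rot: [-3.141, 0.0, -0.786]
force: [0.3, 0.1, -1.7]
width: 0.0333
gripper_force: 30.0
```

Emit:
play_rows --pt "0 0 0.03" --pt "0 0 0" --twist '[0,0]'

```text
t: 29.3
eef_pos: [0.4287, 0.3054, 0.0093]
ee_rot: [3.142, 0.0, -0.786]
force: [-0.3, 0.2, -2.1]
width: 0.0331
gripper_force: 30.0
```

Emit:
play_rows --pt "0 0 0.03" --pt "0 0 0" --twist '[0,0]'

```text
t: 29.55
eef_pos: [0.4288, 0.3054, 0.0092]
ee_rot: [-3.141, -0.0, -0.785]
force: [-2.1, -1.2, 6.9]
width: 0.0329
gripper_force: 30.0
```

Emit:
play_rows --pt "0 0 0.02" --pt "0 0 0" --twist '[0,0]'

```text
t: 29.8
eef_pos: [0.4288, 0.3055, 0.0092]
ee_rot: [-3.141, -0.0, -0.785]
force: [-4.1, -1.9, 12.2]
width: 0.0338
gripper_force: 30.0
```

Emit:
play_rows --pt "0 0 -0.02" --pt "0 0 0" --pt "0 0 0" --pt "0 0 0" --pt "0 0 -0.6" --pt "0 0 -1" --pt "0 0 -1" --pt "0 0 -1" --twist '[0,0,0,0,0,0,0,0]' --fingers 0.8

```text
t: 30.8
eef_pos: [0.4289, 0.3055, 0.1004]
ee_rot: [-3.141, 0.0, -0.786]
force: [0.0, 0.0, -0.3]
width: 0.0699
gripper_force: 0.0
```

Emit:
play_rows --pt "0.99 0.5 0" --pt "0.99 0.5 0" --pt "0.99 0.5 0" --pt "0.99 0.5 0" --pt "0.99 0.5 0" --pt "0.99 0.5 0" --pt "0.99 0.5 0" --pt "0.99 0.5 0" --twist '[0,0,0,0,0,0,0,0]'

```text
t: 31.8
eef_pos: [0.4984, 0.0938, 0.0997]
ee_rot: [-3.14, -0.0, -0.786]
force: [0.4, 0.1, -0.2]
width: 0.07
gripper_force: 0.0
```

Emit:
play_rows --pt "0.99 0.5 0" --pt "0.99 0.5 0" --pt "0.99 0.5 0" --pt "0.99 0.5 0" --pt "0.99 0.5 0" --pt "0.99 0.5 0" --pt "0 0 0" --twist '[0,0,0,0,0,0,0]'

```text
t: 32.67
eef_pos: [0.5503, -0.0648, 0.0993]
ee_rot: [-3.141, -0.001, -0.788]
force: [-0.7, -0.1, -0.4]
width: 0.0704
gripper_force: 0.0
```

```bash
python3 - <<'E'
from h import *
s,f=wrist(); print(s['eef_pos'])
x,y=.549,-.0655
overlay(f,'pics/w9.png',[(x,y,0,.020),(x,y,.058,.020),(x,y,.070,.010)])
f=imaging.grab_frame('scene')
a=cv2.imread('pics/w9.png'); b=cv2.resize(f['pixels'][120:220,300:440,::-1],(280,200)); cv2.imwrite('pics/m9.png',np.hstack([a,cv2.copyMakeBorder(b,0,184,0,0,cv2.BORDER_CONSTANT)]))
E
```

```text
[ 0.55031389 -0.06482122  0.09934238]
```

View pics/m9.png

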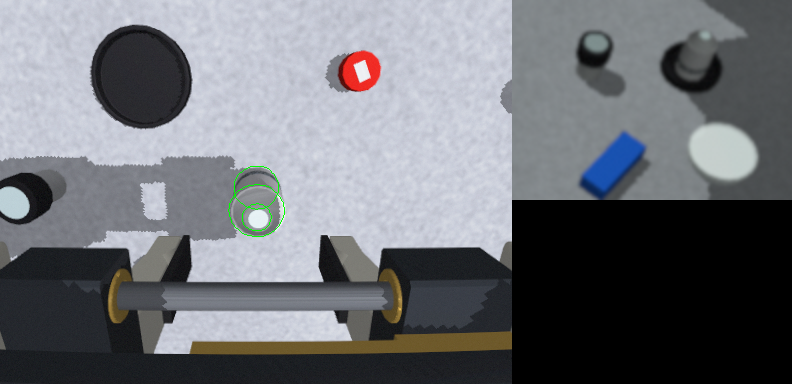

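Objective_c stands upright in cup_c. Objective_d at (257,205) matches its outline.

Emit:
play_rows --pt "0 0 1" --pt "0 0 1" --pt "0 0 0.75" --pt "0 0 0.35" --pt "0 0 0.15" --pt "0 0 0" --twist '[0,0,0,0,0,0]'

```text
t: 33.52
eef_pos: [0.5502, -0.0632, 0.0177]
ee_rot: [-3.141, -0.0, -0.785]
force: [-0.3, -0.2, 0.5]
width: 0.0706
gripper_force: 0.0
```

Emit:
play_rows --pt "0 0 0" --pt "0 0 0" --pt "0 0 0" --pt "0 0 0" --pt "0 0 0" --twist '[0,0,0,0,0]' --fingers 0.25 --newtons 40

```text
t: 34.15
eef_pos: [0.5494, -0.0638, 0.0174]
ee_rot: [3.141, 0.0, -0.786]
force: [-1.2, -3.1, 4.5]
width: 0.0395
gripper_force: 40.0
```

Emit:
play_rows --pt "0 0 -0.8" --pt "0 0 -1" --pt "0 0 -1" --pt "0.95 -0.92 0" --pt "0.95 -0.92 0" --pt "0.95 -0.92 0" --pt "0.95 -0.93 0" --pt "0 0 0" --twist '[0,0,0,0,0,0,0,0]'

```text
t: 35.15
eef_pos: [0.6838, -0.0653, 0.0855]
ee_rot: [3.141, 0.001, -0.786]
force: [-1.7, 0.1, -4.4]
width: 0.0391
gripper_force: 40.0
```

```bash
python3 - <<'E'
from h import *
s,f=wrist(); print(s['eef_pos'],s['width'])
x,y=.682,-.0655; px,py=s['eef_pos'][:2]; b=s['eef_pos'][2]-.0175
overlay(f,'pics/w10.png',[(x,y,.012,.039),(x,y,.012,.035),(px,py,b+.07,.01),(px,py,b,.02)])
E
```

```text
[ 0.68376811 -0.06526286  0.08551099] 0.039071734467388645
```

View pics/w10.png

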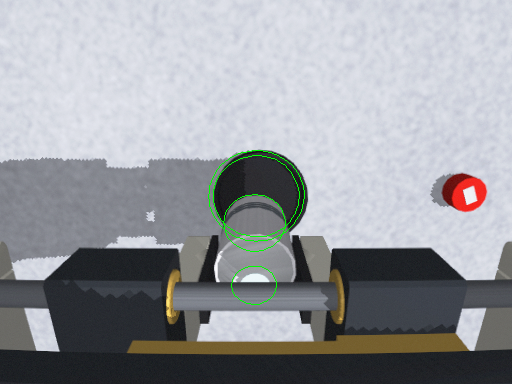

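Cup_d at (259,196) lies within 3 mm of prediction, with objective_d held upright above it. Lowering.

Emit:
play_rows --pt "0 0 0.8" --pt "0 0 0.8" --pt "0 0 0.5" --pt "0 0 0.25" --pt "0 0 0.15" --pt "0 0 0" --twist '[0,0,0,0,0,0]'

```text
t: 35.95
eef_pos: [0.6824, -0.0654, 0.025]
ee_rot: [-3.141, -0.0, -0.786]
force: [0.0, 0.1, -2.4]
width: 0.0392
gripper_force: 40.0
```

Emit:
play_rows --pt "0 0 0.04" --pt "0 0 0" --twist '[0,0]'

```text
t: 36.2
eef_pos: [0.6825, -0.0654, 0.0241]
ee_rot: [-3.141, -0.0, -0.786]
force: [0.1, 0.4, -4.2]
width: 0.0394
gripper_force: 40.0
```

Emit:
play_rows --pt "0 0 0.03" --pt "0 0 0" --twist '[0,0]'

```text
t: 36.45
eef_pos: [0.6823, -0.0654, 0.0231]
ee_rot: [-3.142, -0.0, -0.786]
force: [-0.3, 0.5, -3.5]
width: 0.0391
gripper_force: 40.0
```

Emit:
play_rows --pt "0 0 0.04" --pt "0 0 0.04" --pt "0 0 0" --twist '[0,0,0]'

```text
t: 36.83
eef_pos: [0.6822, -0.0655, 0.0208]
ee_rot: [3.141, 0.0, -0.786]
force: [0.1, -0.3, -2.6]
width: 0.0391
gripper_force: 40.0
```

Emit:
play_rows --pt "0 0 0.03" --pt "0 0 0" --twist '[0,0]'

```text
t: 37.08
eef_pos: [0.6824, -0.0655, 0.0205]
ee_rot: [-3.141, -0.0, -0.786]
force: [-0.2, -0.2, -1.5]
width: 0.0393
gripper_force: 40.0
```

Emit:
play_rows --pt "0 0 0.03" --pt "0 0 0" --twist '[0,0]'

```text
t: 37.33
eef_pos: [0.6825, -0.0655, 0.0204]
ee_rot: [-3.141, -0.001, -0.786]
force: [-2.0, 0.3, 6.0]
width: 0.0392
gripper_force: 40.0
```

Contact with the floor. Releasing, lifting and backing away.

Emit:
play_rows --pt "0 0 0" --pt "0 0 0" --pt "0 0 0" --pt "0 0 0" --pt "0 0 -0.6" --pt "0 0 -1" --pt "0 0 -1" --pt "0 0 -1" --twist '[0,0,0,0,0,0,0,0]' --fingers 0.8

```text
t: 38.33
eef_pos: [0.6826, -0.0654, 0.1116]
ee_rot: [-3.141, -0.001, -0.786]
force: [0.1, -0.8, 0.3]
width: 0.07
gripper_force: 0.0
```

Emit:
play_rows --pt "0 0 -1" --pt "0 0 -1" --pt "-0.5 0.5 -0.5" --pt "-0.5 0.5 0" --pt "-0.5 0.5 0" --pt "-0.5 0.5 0" --pt "0 0 0" --pt "0 0 0" --twist '[0,0,0,0,0,0,0,0]'

```text
t: 39.33
eef_pos: [0.6116, -0.0654, 0.1725]
ee_rot: [-3.141, -0.0, -0.786]
force: [-0.8, -0.6, 0.1]
width: 0.0701
gripper_force: 0.0
```

```bash
python3 - <<'E'
from h import *
s=arm.get_state(); print(s['t'],s['eef_pos'],s['width'])
f=imaging.grab_frame('scene'); cv2.imwrite('pics/s11.png',cv2.resize(f['pixels'][100:300,60:440,::-1],None,fx=2.1,fy=2.1,interpolation=cv2.INTER_CUBIC))
E
```

```text
39.325 [ 0.61158771 -0.06537848  0.17245642] 0.07013221663538845
```

View pics/s11.png

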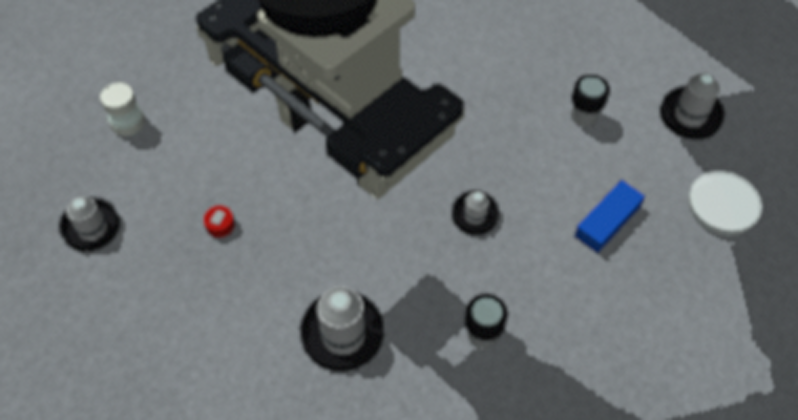

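All four objectives stand upright in their cups: a at (475,207), b at (87,217), c at (698,100) and d at (341,320). The eyepieces at (591,92) and (487,316) have not moved.

```bash
python3 -c "from station import arm; print(arm.job_done())"
```

```text
the job is handed in; nothing more can be done
None
```

All four objectives stand upright in their matching cups, the two eyepieces were left where they stood, and the job was handed in at about 39 s.

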